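# Swing the inspection lamp aside and hold the vial reactor's lid open

## Task

First swing the lamp's boom towards the robot until its round head is entirely beside the vial reactor and no longer above any part of it; keep the lid shut until then. Then lift the reactor's sprung lid by its black pull bar and hold it still at 40 degrees open, so that the vials can be inspected; the lid falls shut if let go, so finish while still holding it there. Do not shift or knock over the other things on the bench.

Things in the scene. Friction and masses are not known exactly. Their poses are not given: they have to be found in the camera images.
- reactor: Beige vial heating block fixed to the bench. Origin: centre of the underside of its main housing, 200 (its x) by 220 (its y) mm; the tray's side walls reach 145 mm high. At the front (its -x) a control panel with a green display slopes from 85 mm height at the housing to 30 mm, ending 185 mm ahead of the origin. The lid's hinge line is at its back (+x). Turned up to 0.25 rad about the vertical.
- lid (a joint): Opening angle of the lid in rad: 0 shut, 0.70 is 40 degrees, stop at 1.4. Gravity and a hinge spring close it from every angle; holding it at 40 degrees takes about 2 to 4 N upward at the bar. The lid is a flat beige frame 210 by 220 by 8 mm with a clear window.
- lid_hinge (a point): Point on the lid's hinge axis, in its middle, 146 mm above the bench, 100 mm behind the reactor's origin; the axis runs along the reactor's y, and the lid opens by raising its front edge.
- lid_bar (a point): Middle of the lid's black pull bar: round, 14 mm thick, 100 mm long, parallel to the hinge, 246 mm from it, 150 mm over the bench when shut. Between bar and lid edge is an open gap of 39 mm; below the bar only the sloping panel, over 70 mm down. Pinch it from above, fingers either side (opened to about 40 mm at most, or their backs meet the lid); it turns between the fingers as the lid rises.
- lamp_stand: Fixed lamp stand to the left (+y) of the reactor: grey round foot of 110 mm diameter and 22 mm height, post of 22 mm diameter, 245 mm high. Origin: centre of the foot's underside. Turned like the reactor.
- lamp (a joint): Swing of the lamp's boom in rad. 0: the boom points along the stand's -y, over the reactor; growing values swing the head towards the stand's -x, towards the robot (clockwise from above), pi/2 pointing along -x. Stops at -0.1 and 1.7. It stays where it is left; about 1 N at the pin moves it.
- lamp_pivot (a point): Point on the boom's vertical pivot axis, on the post, 215 mm above the bench at the boom's mid height.
- lamp_pin (a point): Point on the axis of the orange pin that stands upright on the lamp's head: 22 mm diameter, 60 mm tall, reaching from the head's top at 227 mm to 287 mm above the bench; the point is 260 mm above the bench, 250 mm from the pivot axis. The head is a white disc of 90 mm diameter, 24 mm thick, centred under the pin. The head is clear of the reactor once this point is more than 155 mm from the reactor's origin along the reactor's y.
- vial_rack: Loose blue rack, 70 by 110 mm, with six purple vials, 78 mm high, to the right of the reactor; leave alone. Origin: centre of the underside.
- reagent_bottle: Loose amber bottle, 70 mm diameter, 150 mm high, to the right of the reactor; leave alone. Origin: centre of the underside.
- beaker: Loose glass beaker, 72 mm diameter, 95 mm high, on the left; leave alone. Origin: centre of the underside.
- cap_tray: Loose yellow tray, 110 by 80 by 35 mm, on the left; leave alone. Origin: centre of the underside.
- timer: Loose white timer, 60 by 75 by 22 mm, on the left; leave alone. Origin: centre of the underside.
- pipette: Loose white pipette lying on the left, 213 mm long along its x, 22 mm high; leave alone. Origin: underside, near the middle.

How it is judged (in metres and radians):
On the way, in this order (a step that is already met when the one before it is completed fails the run):
1. the lamp's head is entirely beside the reactor, the lid still shut (y of lamp_pin in the frame of reactor above 0.15 m and value of joint lid below 0.1 rad), for 0.2 s.
2. the lid has been lifted at least 25 degrees by the fingers, the lamp still clear (y of lamp_pin in the frame of reactor above 0.15 m and value of joint lid above 0.436 rad and contact force between the fingers and lid above 0.5 N), for 0.1 s.
At the end, for the whole second after the job is handed in: The fingers hold the lid (contact force over 0.5 N, no loose thing propping it) still at 40 degrees open, within 6 degrees, and the lamp's pin is more than 150 mm to the left of the reactor's middle (measured along the reactor's y), the boom at rest (y of lamp_pin in the frame of reactor above 0.15 m and value of joint lid between 0.593 and 0.803 rad and velocity of joint lid between -0.06 and 0.06 rad/s and contact force between the fingers and lid above 0.5 N and velocity of joint lamp between -0.1 and 0.1 rad/s and contact force between lid and vial_rack below 0.1 N and contact force between lid and reagent_bottle below 0.1 N and contact force between lid and beaker below 0.1 N and contact force between lid and cap_tray below 0.1 N and contact force between lid and timer below 0.1 N and contact force between lid and pipette below 0.1 N); the arm keeps its last pose, push and grip.
It fails at once if the lid is opened (over 0.15 rad) while the lamp's head is still above the reactor (value of joint lid above 0.15 rad and not (y of lamp_pin in the frame of reactor above 0.15 m)).
It fails at once if one of the loose things beside the reactor or on the bench is shifted by over 25 mm or tipped (distance of any of vial_rack, reagent_bottle, beaker, cap_tray, timer, pipette from where it was at the start of the episode above 0.025 m or angle between any of vial_rack, reagent_bottle, beaker, cap_tray, timer, pipette's own z axis and vertical above 0.35 rad).
It also fails if it takes over 58 s, if anything falls off the work surface, if the arm or the gripper's body presses on something with over 40 N, if the wrist force passes 120 N, or if a joint passes its speed limit or range.

## Robot

A 6-joint arm with a two-finger parallel gripper is mounted at the origin on the work surface. World frame = base frame: x ahead of the robot, y to its left, z up, the work surface at z = 0. Lengths are in mm, angles in rad, forces in N, time in s.
With the tool pointing down it reaches from about 400 to 925 mm from the base axis. Payload 12.5 kg.
Tool frame: the origin (TCP) lies at the very end of the fingers, on their centre line; the grasp point (between the pads) lies 19 mm behind it; z points along the fingers, y is the line along which they close (so a half turn about z gives the same grasp; the last joint's range is limited). The gripper opens to 95 mm and grips with 3 to 60 N. Pads are 20 mm wide; open, the fingers measure 119 mm over their backs; the gripper's body (75 mm by 180 mm) begins 59 mm behind the grasp point.
Start: joints at [-1.32, 0.491, 1.559, -0, 1.092, -0.106], TCP at [218.322, -585.647, 214.661] pointing down, gripper open.
Joint ranges: [-3.1, 3.1], [-0.84, 2.19], [0.05, 2.79], [-1.13, 4.28], [0.06, 2.93], [-2.69, 2.69]. Speed limits (rad/s): [2.22, 2.22, 2.79, 3.14, 3.14, 3.14].

## Interface

Orientations are given as [roll, pitch, yaw] about the fixed x, y, z axes, in that order (R = Rz(yaw) Ry(pitch) Rx(roll)).
In Python, from cell import * gives the robot as it stands.
- The arm moves only by the tool jog_arm, never from a script. Its argument "targets" is a list of rows, each an object with "turn": the turn, a rotation vector about the world's x, y, z in degrees, a list of three; "slide": the shift along the world's x, y, z in mm, a list of three; "claw": the opening in per cent of the stroke, from 0 (shut) to 100 (fully open). In form: [{"turn": [wx, wy, wz], "slide": [x, y, z], "claw": claw}, ...]. A call has 1 to 5 rows; each row shifts and turns the commanded pose from where the row before left it; what a row does not reach is not made up. A row lasts 1/8 s, in which the tool goes at most 62.5 mm and 10.7 degrees, less where a joint would pass 70% of its speed; a pose out of reach is approached as far as the arm can. A call with a gripper value outside its range is refused whole. The fingers move at their own pace and stop on an object; the grip force is fixed at half the most. Time passes only in rows, so rows that do not move let the fingers close. It gives the time, the measured TCP pose, the force, the opening and the grip force at its end, in the units of the state.
- state(): the state, without advancing time (a new reading comes with each control period).
- read_camera(name): name is "side" or "top" or "wrist"; returns a dict with "frame" (480x640x3 uint8, blue, green, red), "mtx" (3x3 intrinsics, pixels), "R" (3x3) and "t" (3): a world point X has camera coordinates R X + t. Camera axes: x right, y down, z forward; pixel columns grow to the right and rows downward; lengths in mm; the calibration is good to about 2 mm. The wrist camera is an equidistant fisheye: a pixel r from the principal point sees the ray r / f radians off the axis. A picture is of the moment at which its call begins. There is no depth.
- job_done(): hands the job in; it is judged then, once.
Trained networks look in the newest picture that a camera, given by its name, has taken for a name from the list of things; names that differ only in an ending like _2 or _b are one class to them, and where a whole thing is asked for, a point or a joint stands for the part that bears it (a point fixed in the world has none). Each returns a list of dicts, best first, with "conf" (0 to 1); they miss things now and then, are a little off and sometimes report something else, mostly with a low value. They report only what shows in the picture. A call takes as long as a camera call.
- look_for(query, camera): "xy" ([column, row] in pixels, amid what is visible of it).
The state is a dict: "t": time; "joints": joint angles; "qvel": joint speeds; "tau": joint torques, N m; "eef_pos": TCP position; "tcp_rot": TCP orientation; "ft_force": force on the tool from outside, world axes, zero at the start; "moment": the same for the moment, N m; "opening": opening from 0.0 (shut) to 1.0 (fully open); "grip_force": force on a finger pad.
Only numpy, scipy, OpenCV 4.12 (cv2) and the standard library are available. Lean on these libraries where they do the work, as an engineer would, in place of code of your own. Each camera call takes 0.05 s, during which the arm holds its last target. There are 200 camera calls.

## Working session

There is one attempt and no reset: what is moved stays moved. The work goes in short steps, Python scripts to look and compute and a tool call to move; the robot and the scene stay as the last step left them, time stands still between calls to the robot, and variables do not carry over. Pictures are saved under pics/ and viewed, at most 10 in all, crops included, and the job is handed in when it is done.

Besides the shell and the picture viewer there is one more tool, called after "Emit:" as name([rows], argument=value, ...), one row to a line, values as JSON. jog_arm: Moves the arm, as the interface text tells. Its arguments: {"type":"object","properties":{"targets":{"type":"array","items":{"type":"object","properties":{"turn":{"type":"array","items":{"type":"number"}},"slide":{"type":"array","items":{"type":"number"}},"claw":{"type":"number"}}}}},"required":["targets"]}

```bash
mkdir -p pics
cat > h.py <<'E'
from cell import *
import numpy as np, cv2
def ray(c,xy):
    K=np.array(c["mtx"]);R=np.array(c["R"]);t=np.array(c["t"])
    d=np.linalg.inv(K)@np.array([xy[0],xy[1],1.]);return -R.T@t,R.T@d
def atz(c,xy,z):
    o,d=ray(c,xy);return o+d*(z-o[2])/d[2]
def proj(c,X):
    p=np.array(c["mtx"])@(np.array(c["R"])@np.array(X,float)+np.array(c["t"]));return p[:2]/p[2]
E
python3 - <<'E'
from h import *
print(state())
for n in("top","side"):
    c=read_camera(n);cv2.imwrite(f"pics/{n}0.png",c["frame"])
    print(n,-np.array(c["R"]).T@np.array(c["t"]))
    for q,z in(("reactor",100),("lid_bar",150),("lamp_pin",260),("lamp_stand",10),("lamp_pivot",215),("lid_hinge",146),("beaker",50),("vial_rack",40),("reagent_bottle",80),("timer",15),("cap_tray",20),("pipette",10)):
        try:
            for r in look_for(q,n)[:2]: print(q,np.round(r["xy"]),round(r["conf"],2),atz(c,r["xy"],z).round())
        except Exception as e: print(q,e)
E
```

```text
{'t': 0.0, 'joints': array([-1.31962647e+00,  4.91553926e-01,  1.55948509e+00,  6.01881303e-06,
        1.09169408e+00, -1.05631536e-01]), 'qvel': array([ 9.47248303e-04,  2.45170247e-05, -1.04829681e-03,  2.66693681e-04,
        4.07306052e-04,  6.03851993e-04]), 'tau': array([-3.79644247e-03, -6.12650228e+01, -2.58182573e+01,  6.90938439e-02,
        4.82719636e-02, -8.85131567e-05]), 'eef_pos': array([ 218.23847742, -585.38184284,  214.05297842]), 'tcp_rot': array([-3.14045913e+00, -1.25551062e-04,  3.56798545e-01]), 'ft_force': array([ 0.36440509,  0.4606209 , -0.89947922]), 'moment': array([0.00839754, 0.02427199, 0.01226285]), 'grip_force': 0.0, 'opening': 1.0020175751829588}
top [ 228.69289707  167.47406977 1822.88418247]
reactor [352. 209.] 0.67 [683.  36. 100.]
reactor [370. 248.] 0.61 [566. -13. 100.]
lid_bar [376. 235.] 0.7 [594. -25. 150.]
lamp_stand [303. 199.] 0.7 [740. 178.  10.]
lamp_pivot [351. 208.] 0.89 [656.  47. 215.]
lamp_pivot [430. 296.] 0.39 [ 415. -156.  215.]
lid_hinge [376. 236.] 0.82 [593. -27. 146.]
beaker [434. 293.] 0.54 [ 441. -200.   50.]
vial_rack [
[... 315 characters left out ...]
e [-203.79845175 1325.50696092  988.87214048]
reactor [353. 253.] 0.95 [551.  47. 100.]
reactor [351. 228.] 0.36 [634. -79. 100.]
lid_bar [350. 229.] 0.64 [587.   8. 150.]
lamp_pin [321. 213.] 0.79 [593. 147. 260.]
lamp_stand [265. 228.] 0.75 [966. -60.  10.]
lamp_pivot [324. 215.] 0.9 [631.  78. 215.]
lamp_pivot [405. 237.] 0.52 [381.  66. 215.]
lid_hinge [352. 226.] 0.79 [595. -20. 146.]
vial_rack [401. 233.] 0.67 [ 535. -236.   40.]
vial_rack [314. 363.] 0.59 [416. 443.  40.]
reagent_bottle [425. 242.] 0.57 [ 416. -159.   80.]
timer [328. 339.] 0.72 [454. 324.  15.]
cap_tray [250. 360.] 0.97 [565. 501.  20.]
pipette [260. 412.] 0.8 [444. 614.  10.]
pipette [252. 358.] 0.5 [574. 485.  10.]
```

Run:
```python
import cv2
a=cv2.imread("pics/top0.png")[160:340,130:480];cv2.imwrite("pics/top0c.png",cv2.resize(a,(800,411),interpolation=3))
a=cv2.imread("pics/side0.png")[150:430,200:480];cv2.imwrite("pics/side0c.png",cv2.resize(a,(600,600),interpolation=3))
```

```text
(no output)
```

View pics/top0c.png

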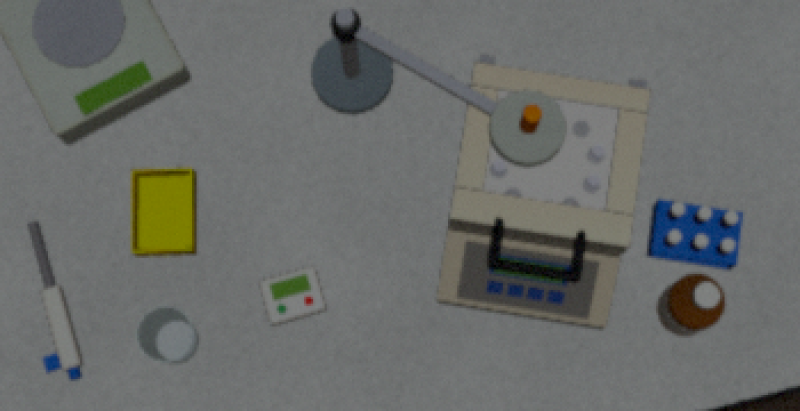

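View pics/side0c.png

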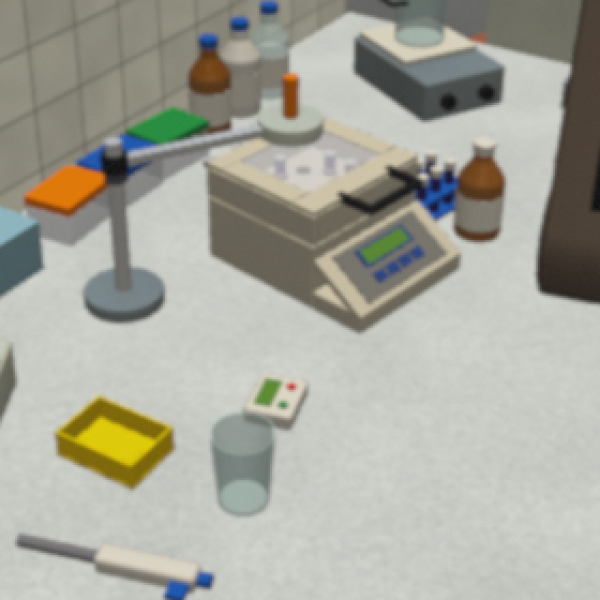

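The crops show the lamp head over the reactor's left half, with its pin at top-crop (531,115). The foot is at (352,73), the bar runs from (495,268) to (580,275), and the panel's front edge runs from (440,300) to (606,326).

Run:
```python
from h import *
c=read_camera("top");s=read_camera("side");f=800/350
def T(x,y,z,n):
    p=atz(c,(130+x/f,160+y/f),z);print(n,p.round(1));return p
pin=T(533,110,287,"pin top");T(527,127,227,"headtop centre")
foot=T(352,73,22,"foot")
b1=T(495,268,150,"barL");b2=T(580,275,150,"barR")
p1=T(440,300,30,"panelL");p2=T(606,326,30,"panelR")
l1=T(476,65,150,"backL");l2=T(648,90,150,"backR")
k1=T(452,215,150,"frL");k2=T(630,245,150,"frR")
for a,b in((b1,b2),(p1,p2),(l1,l2),(k1,k2)):
    d=a-b;print("yaw",np.arctan2(-d[0],d[1]),np.linalg.norm(d))
sp=(200+290/f*f*280/600,150+75*280/600)
o1,d1=ray(c,(130+533/f,160+110/f));o2,d2=ray(s,sp)
A=np.c_[d1,-d2];u=np.linalg.lstsq(A,o2-o1,rcond=None)[0];print("tri pintop",o1+u[0]*d1,o2+u[1]*d2)
# side foot centre, bar
print("side foot",atz(s,(200+124*.4667,150+288*.4667),22), "side bar",atz(s,(200+378*.4667,150+192*.4667),150))
```

```text
pin top [635.2  20.4 287. ]
headtop centre [630.6  22.3 227. ]
foot [758.9 234.4  22. ]
barL [476.   58.8 150. ]
barR [466.3 -42.9 150. ]
panelL [453.2 122.5  30. ]
panelR [417.4 -88.8  30. ]
backL [729.8  76.2 150. ]
backR [ 695.3 -135.4  150. ]
frL [541.3 109.3 150. ]
frR [ 502.  -104.6  150. ]
yaw -0.09468196284705159 102.24221500941269
yaw -0.16791611027767828 214.3120701055297
yaw -0.16137395211174038 214.3601023907048
yaw -0.1814781612373067 217.45201081361927
tri pintop [635.53777136  20.29388958 285.63166068] [631.1607049   18.0045787  284.69242276]
side foot [755.28072568 236.91498007  22.        ] side bar [491.16043856  18.05398968 150.        ]
```

Emit:
jog_arm([
  {"turn": [0,0,0],"slide": [0,0,60],"claw": 100},
  {"turn": [0,0,0],"slide": [0,0,60],"claw": 100},
  {"turn": [0,0,8],"slide": [30,44,20],"claw": 100},
  {"turn": [0,0,8],"slide": [32,47,0],"claw": 100},
  {"turn": [0,0,8],"slide": [32,47,0],"claw": 100},
])

```text
t: 2.02
eef_pos: [312.9, -446.2, 355.0]
tcp_rot: [3.141, 0.0, 0.78]
ft_force: [0.7, 0.4, 0.1]
opening: 1.002
grip_force: 0.0
```

Emit:
jog_arm([
  {"turn": [0,0,8],"slide": [32,47,0],"claw": 100},
  {"turn": [0,0,8],"slide": [32,47,0],"claw": 100},
  {"turn": [0,0,0],"slide": [32,47,0],"claw": 100},
  {"turn": [0,0,0],"slide": [32,47,0],"claw": 100},
  {"turn": [0,0,0],"slide": [32,47,0],"claw": 100},
])

```text
t: 2.65
eef_pos: [473.1, -211.0, 354.9]
tcp_rot: [3.141, 0.0, 1.055]
ft_force: [1.5, -0.5, -0.2]
opening: 1.001
grip_force: 0.0
```

Emit:
jog_arm([
  {"turn": [0,0,0],"slide": [32,47,0],"claw": 100},
  {"turn": [0,0,0],"slide": [32,47,0],"claw": 100},
  {"turn": [0,0,0],"slide": [32,47,0],"claw": 100},
  {"turn": [0,0,0],"slide": [32,47,0],"claw": 100},
  {"turn": [0,0,0],"slide": [0,0,0],"claw": 100},
])

```text
t: 3.28
eef_pos: [601.5, -21.7, 353.9]
tcp_rot: [-3.141, -0.0, 1.059]
ft_force: [-0.5, -0.2, -0.3]
opening: 1.002
grip_force: 0.0
```

Emit:
jog_arm([
  {"turn": [0,0,0],"slide": [31,42,0],"claw": 100},
  {"turn": [0,0,0],"slide": [0,0,-30],"claw": 100},
  {"turn": [0,0,0],"slide": [0,0,0],"claw": 100},
])

```text
t: 3.65
eef_pos: [630.4, 17.0, 322.9]
tcp_rot: [-3.138, 0.002, 1.055]
ft_force: [0.0, -0.1, -0.1]
opening: 1.002
grip_force: 0.0
```

```bash
cat >> h.py <<'E'
def fatz(c,xy,z):
    K=np.array(c["mtx"]);R=np.array(c["R"]);t=np.array(c["t"])
    v=np.array([(xy[0]-K[0,2])/K[0,0],(xy[1]-K[1,2])/K[1,1]]);th=np.hypot(*v)
    d=R.T@np.array([*(v/th*np.sin(th)),np.cos(th)]);o=-R.T@t
    return o+d*(z-o[2])/d[2]
E
python3 - <<'E'
from h import *
c=read_camera("wrist");cv2.imwrite("pics/w1.png",c["frame"])
print(-c["R"].T@c["t"],state()["eef_pos"])
for q,z in (("lamp_pin",275),("lid_bar",150)):
  for r in look_for(q,"wrist")[:2]:print(q,r,fatz(c,r["xy"],z))
E
```

```text
[669.37127111  85.70455819 492.92795332] [630.86868656  16.63747366 324.58273016]
lamp_pin {'xy': [322.5, 210.8], 'conf': 0.59} [646.85321704  43.3572486  275.        ]
lid_bar {'xy': [297.0, 276.8], 'conf': 0.97} [578.7364627  -26.93990722 150.        ]
```

View pics/w1.png

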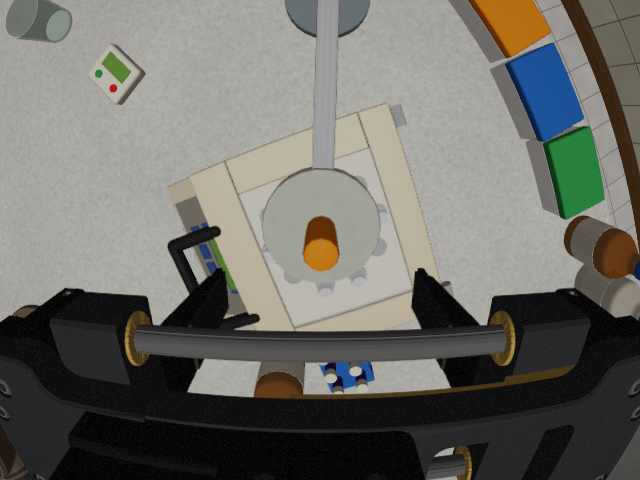

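The wrist view shows the pin top at (322,255), centred between the fingers. The bar runs from (174,246) to about (207,324).

Run:
```python
from h import *
c=read_camera("wrist")
print(fatz(c,(322,256),287),fatz(c,(321,222),227),fatz(c,(174,246),155),fatz(c,(207,324),155))
```

```text
[635.12303897  20.80226997 287.        ] [637.86467651  26.04658711 227.        ] [487.73841447  62.81042065 155.        ] [466.43717041 -27.07015571 155.        ]
```

Emit:
jog_arm([
  {"turn": [0,0,0],"slide": [3,4,-20],"claw": 100},
  {"turn": [0,0,0],"slide": [0,0,-30],"claw": 100},
  {"turn": [0,0,0],"slide": [0,0,-25],"claw": 60},
  {"turn": [0,0,0],"slide": [0,0,0],"claw": 40},
  {"turn": [0,0,0],"slide": [0,0,0],"claw": 40},
])

```text
t: 4.47
eef_pos: [634.9, 21.1, 251.3]
tcp_rot: [3.14, -0.001, 1.055]
ft_force: [0.1, 0.0, -0.1]
opening: 0.744
grip_force: 0.0
```

Run:
```python
import numpy as np
p=np.array([757,235.5]);q=np.array([634.,21]);v=q-p;print(np.hypot(*v))
prev=q
for d in range(6,61,6):
    a=-np.radians(d);n=p+np.array([[np.cos(a),-np.sin(a)],[np.sin(a),np.cos(a)]])@v
    print(d,(n-prev).round(1),n.round());prev=n
```

```text
247.26352339154272
6 [-21.7  14. ] [612.  35.]
12 [-20.2  16.2] [592.  51.]
18 [-18.4  18.2] [574.  70.]
24 [-16.3  20.1] [557.  90.]
30 [-14.2  21.7] [543. 111.]
36 [-11.8  23. ] [531. 134.]
42 [-9.3 24.1] [522. 158.]
48 [-6.8 25. ] [515. 183.]
54 [-4.1 25.6] [511. 209.]
60 [-1.4 25.8] [510. 235.]
```

Emit:
jog_arm([
  {"turn": [0,0,0],"slide": [0,0,0],"claw": 40},
  {"turn": [0,0,0],"slide": [0,0,0],"claw": 40},
  {"turn": [0,0,0],"slide": [0,0,0],"claw": 40},
  {"turn": [0,0,-3],"slide": [-11,7,0],"claw": 40},
  {"turn": [0,0,-3],"slide": [-11,7,0],"claw": 40},
])

```text
t: 5.1
eef_pos: [612.2, 35.5, 249.7]
tcp_rot: [3.141, -0.0, 0.948]
ft_force: [1.5, -0.3, -0.0]
opening: 0.404
grip_force: 0.5
```

Emit:
jog_arm([
  {"turn": [0,0,-3],"slide": [-10,8,0],"claw": 40},
  {"turn": [0,0,-3],"slide": [-10,8,0],"claw": 40},
  {"turn": [0,0,-6],"slide": [-18,18,0],"claw": 40},
  {"turn": [0,0,-6],"slide": [-16,20,0],"claw": 40},
  {"turn": [0,0,-6],"slide": [-14,22,0],"claw": 40},
])

```text
t: 5.72
eef_pos: [543.9, 111.7, 249.9]
tcp_rot: [3.141, -0.0, 0.528]
ft_force: [0.7, -1.8, 0.9]
opening: 0.401
grip_force: 0.5
```

Emit:
jog_arm([
  {"turn": [0,0,-6],"slide": [-12,23,0],"claw": 40},
  {"turn": [0,0,-6],"slide": [-9,24,0],"claw": 40},
  {"turn": [0,0,-6],"slide": [-7,25,0],"claw": 40},
  {"turn": [0,0,-3],"slide": [-3,13,0],"claw": 40},
  {"turn": [0,0,-2],"slide": [-1,8,0],"claw": 40},
])

```text
t: 6.35
eef_pos: [512.0, 205.0, 249.8]
tcp_rot: [3.141, -0.0, 0.129]
ft_force: [-0.4, -1.2, 1.1]
opening: 0.399
grip_force: 0.5
```

Run:
```python
from h import *
c=read_camera("wrist");cv2.imwrite("pics/w2.png",c["frame"])
print(state()["eef_pos"],state()["ft_force"],look_for("lamp_pin","wrist"))
```

```text
[512.05369538 205.52235886 249.82611959] [ 0.07142312 -0.03268675 -0.52190485] [{'xy': [331.7, 234.0], 'conf': 0.92}]
```

View pics/w2.png

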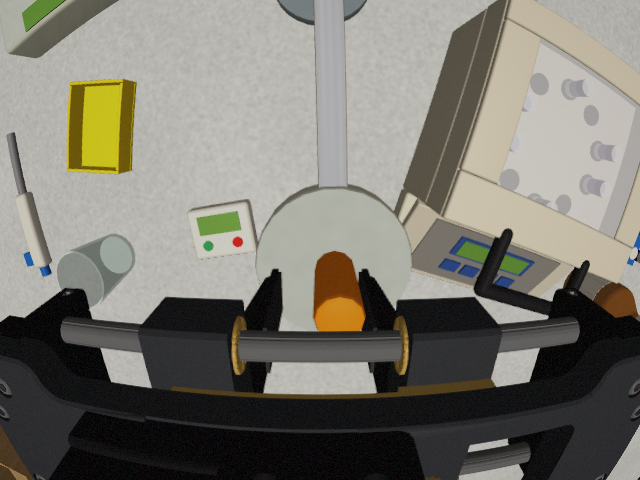

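The boom has swung: the pin sits between the fingers against the trailing one, at about reactor y = 190 mm, and the head is clear. Now up and over to the bar.

Emit:
jog_arm([
  {"turn": [0,0,0],"slide": [0,-5,0],"claw": 80},
  {"turn": [0,0,0],"slide": [0,0,0],"claw": 80},
  {"turn": [0,0,0],"slide": [0,0,40],"claw": 80},
  {"turn": [0,0,0],"slide": [0,0,50],"claw": 60},
  {"turn": [0,0,5],"slide": [0,-5,20],"claw": 40},
])

```text
t: 7.08
eef_pos: [512.8, 194.2, 362.5]
tcp_rot: [-3.142, -0.004, 0.219]
ft_force: [-1.2, 0.5, -0.2]
opening: 0.558
grip_force: 0.0
```

Emit:
jog_arm([
  {"turn": [0,0,10],"slide": [-6,-30,0],"claw": 40},
  {"turn": [0,0,10],"slide": [-6,-35,0],"claw": 40},
  {"turn": [0,0,10],"slide": [-6,-35,0],"claw": 40},
  {"turn": [0,0,10],"slide": [-6,-35,0],"claw": 40},
  {"turn": [0,0,10],"slide": [-6,-30,-20],"claw": 40},
])

```text
t: 7.7
eef_pos: [482.5, 27.8, 340.5]
tcp_rot: [3.139, -0.001, 1.095]
ft_force: [1.0, -0.3, -0.4]
opening: 0.403
grip_force: 0.0
```

Emit:
jog_arm([
  {"turn": [0,0,10],"slide": [-6,-20,-30],"claw": 40},
  {"turn": [0,0,8],"slide": [-2,-3,-40],"claw": 40},
  {"turn": [0,0,0],"slide": [0,0,-30],"claw": 40},
  {"turn": [0,0,0],"slide": [0,0,0],"claw": 40},
])

```text
t: 8.2
eef_pos: [473.6, 6.1, 238.5]
tcp_rot: [-3.138, 0.0, 1.403]
ft_force: [0.2, 1.1, -0.3]
opening: 0.398
grip_force: 0.0
```

Run:
```python
from h import *
c=read_camera("wrist");cv2.imwrite("pics/w3.png",c["frame"])
print(state()["eef_pos"],state()["tcp_rot"])
for r in look_for("lid_bar","wrist"):print(r,fatz(c,r["xy"],150))
```

```text
[474.35405361   6.08783682 239.85148503] [-3.14074266e+00  3.70591686e-05  1.40351607e+00]
{'xy': [482.4, 195.8], 'conf': 0.7} [600.0054505   20.27555972 150.        ]
```

View pics/w3.png

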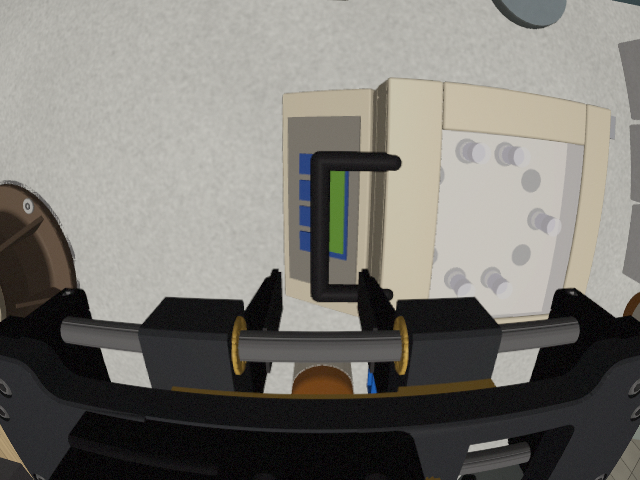

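Bar spans from (320,158) to (320,294), parallel to the pads and centred across the fingers; its centre lies further +y.

Run:
```python
from h import *
c=read_camera("wrist")
a,b=fatz(c,(320,158),152),fatz(c,(320,294),152)
print(a,b,(a+b)/2,np.linalg.norm(a-b),np.arctan2(-(a-b)[0],(a-b)[1]))
c=read_camera("top");
for r in look_for("lamp_pin","top")[:2]+look_for("lamp","top")[:2]:print(r,atz(c,r["xy"],227))
```

```text
[485.20246675  65.14821362 152.        ] [468.14985427 -36.00347736 152.        ] [476.67616051  14.57236813 152.        ] 102.57902407905134 -0.16701414542822227
{'xy': [290.1, 255.9], 'conf': 0.82} [523.10741365 211.32235927 227.        ]
{'xy': [289.9, 254.4], 'conf': 0.57} [527.13472921 211.82807211 227.        ]
{'xy': [349.5, 222.1], 'conf': 0.22} [612.94271795  52.37159343 227.        ]
```

Emit:
jog_arm([
  {"turn": [0,0,0],"slide": [2,8,-30],"claw": 40},
  {"turn": [0,0,0],"slide": [0,0,-35],"claw": 40},
  {"turn": [0,0,0],"slide": [0,0,-25],"claw": 40},
  {"turn": [0,0,0],"slide": [0,0,-16],"claw": 40},
  {"turn": [0,0,0],"slide": [0,0,0],"claw": 40},
])

```text
t: 9.12
eef_pos: [476.2, 14.4, 133.4]
tcp_rot: [-3.141, 0.0, 1.404]
ft_force: [0.1, -0.5, -0.1]
opening: 0.4
grip_force: 0.0
```

Emit:
jog_arm([
  {"turn": [0,0,0],"slide": [0,0,0],"claw": 10},
  {"turn": [0,0,0],"slide": [0,0,0],"claw": 0},
  {"turn": [0,0,0],"slide": [0,0,0],"claw": 0},
  {"turn": [0,0,0],"slide": [0,0,0],"claw": 0},
  {"turn": [0,0,0],"slide": [0,0,0],"claw": 0},
])

```text
t: 9.75
eef_pos: [474.6, 14.7, 133.6]
tcp_rot: [-3.138, 0.0, 1.404]
ft_force: [-7.4, 0.9, 1.7]
opening: 0.142
grip_force: 30.0
```

Run:
```python
import numpy as np
p=None
for a in list(np.arange(0,.701,.07)):
    q=np.array([-246*np.cos(a+.016)*.986,246*np.cos(a+.016)*.167,246*np.sin(a+.016)])
    if p is not None: print(round(a,2),(q-p).round(1))
    else:q0=q
    p=q
print(q-q0)
```

```text
0.07 [ 0.9 -0.1 17.2]
0.14 [ 2.  -0.3 17.1]
0.21 [ 3.2 -0.5 16.9]
0.28 [ 4.4 -0.7 16.6]
0.35 [ 5.5 -0.9 16.3]
0.42 [ 6.6 -1.1 15.9]
0.49 [ 7.7 -1.3 15.3]
0.56 [ 8.7 -1.5 14.8]
0.63 [ 9.7 -1.6 14.1]
0.7 [10.7 -1.8 13.4]
[ 59.53167277 -10.08295066 157.53172471]
```

Emit:
jog_arm([
  {"turn": [0,0,0],"slide": [-1,0,8],"claw": 0},
  {"turn": [0,0,0],"slide": [0,0,9],"claw": 0},
  {"turn": [0,0,0],"slide": [2,0,17],"claw": 0},
  {"turn": [0,0,0],"slide": [3,-1,17],"claw": 0},
  {"turn": [0,0,0],"slide": [4,-1,17],"claw": 0},
])

```text
t: 10.38
eef_pos: [484.6, 12.8, 202.9]
tcp_rot: [3.141, -0.001, 1.404]
ft_force: [4.9, 5.9, -4.7]
opening: 0.134
grip_force: 30.0
```

Emit:
jog_arm([
  {"turn": [0,0,0],"slide": [6,-1,16],"claw": 0},
  {"turn": [0,0,0],"slide": [7,-1,16],"claw": 0},
  {"turn": [0,0,0],"slide": [8,-1,15],"claw": 0},
  {"turn": [0,0,0],"slide": [9,-2,15],"claw": 0},
  {"turn": [0,0,0],"slide": [9,-2,14],"claw": 0},
])

```text
t: 11.0
eef_pos: [520.4, 6.5, 278.9]
tcp_rot: [-3.135, -0.001, 1.404]
ft_force: [-14.8, 8.4, 7.0]
opening: 0.141
grip_force: 30.0
```

Emit:
jog_arm([
  {"turn": [0,0,0],"slide": [6,-1,7],"claw": 0},
  {"turn": [0,0,0],"slide": [5,0,6],"claw": 0},
  {"turn": [0,0,0],"slide": [0,0,0],"claw": 0},
  {"turn": [0,0,0],"slide": [0,0,0],"claw": 0},
])

```text
t: 11.5
eef_pos: [530.4, 4.9, 292.4]
tcp_rot: [-3.135, 0.001, 1.404]
ft_force: [-25.7, 3.2, 18.4]
opening: 0.138
grip_force: 30.0
```

Run:
```python
from h import *
s=read_camera("side");cv2.imwrite("pics/s2.png",cv2.resize(s["frame"][100:400,180:480],(600,600)))
print(state())
```

```text
{'t': 11.55, 'joints': array([-1.15201169e-01,  2.83834035e-01,  1.67604667e+00, -3.06827488e-04,
        1.18880653e+00,  5.13388786e-02]), 'qvel': array([-9.33585610e-05,  9.00519807e-04,  1.42168324e-03,  9.90609018e-04,
       -8.47592423e-04,  6.45573635e-04]), 'tau': array([-1.73941512e+00, -3.63856423e+01, -3.29763293e+01,  1.51452294e-02,
       -6.97916508e+00, -5.45119308e-02]), 'eef_pos': array([530.40606242,   4.88665192, 292.3744135 ]), 'tcp_rot': array([-3.13452197e+00,  6.47585998e-04,  1.40437395e+00]), 'ft_force': array([-25.24136035,   3.04206556,  17.68153148]), 'moment': array([0.61107548, 4.75148599, 0.00728689]), 'grip_force': 29.997957944869995, 'opening': 0.1375322756269173}
```

View pics/s2.png

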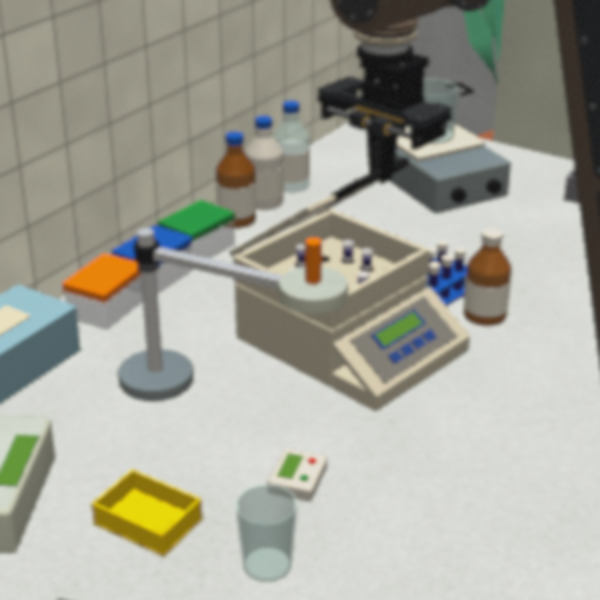

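The side view shows the lid held at roughly 40° by the bar, with the lamp clear and the loose things upright. I'll relax the radial squeeze slightly and check the angle by overlay.

Emit:
jog_arm([
  {"turn": [0,0,0],"slide": [-3,0,2],"claw": 0},
  {"turn": [0,0,0],"slide": [0,0,0],"claw": 0},
  {"turn": [0,0,0],"slide": [0,0,0],"claw": 0},
])

```text
t: 11.92
eef_pos: [530.7, 4.7, 293.1]
tcp_rot: [-3.141, -0.0, 1.404]
ft_force: [-6.2, 5.0, 1.5]
opening: 0.142
grip_force: 30.0
```

Run:
```python
from h import *
s=read_camera("side");im=cv2.resize(s["frame"][140:300,260:420],(800,800),interpolation=3)[:600]
u=np.array([.986,-.167,0]);v=np.array([.167,.986,0]);H=np.array([476,14,146])+246*u
q=lambda X:tuple(int(k) for k in (proj(s,X)-[260,140])*5)
for a,col in((.593,(0,0,255)),(.7,(0,255,0)),(.803,(255,0,0))):
    cv2.line(im,q(H+110*v),q(H+110*v+210*(-u*np.cos(a)+np.array([0,0,np.sin(a)]))),col,1)
    a+=.016;B=H+246*(-u*np.cos(a)+np.array([0,0,np.sin(a)]));cv2.line(im,q(B-50*v),q(B+50*v),col,1)
cv2.imwrite("pics/s3.png",im);t=state();print(t["eef_pos"],t["ft_force"],t["opening"],t["grip_force"],t["t"])
```

```text
[530.69036865   4.68803903 293.10688354] [-6.04021284  4.18807323  3.23043851] 0.13662528648275116 30.03834217786789 11.975
```

View pics/s3.png

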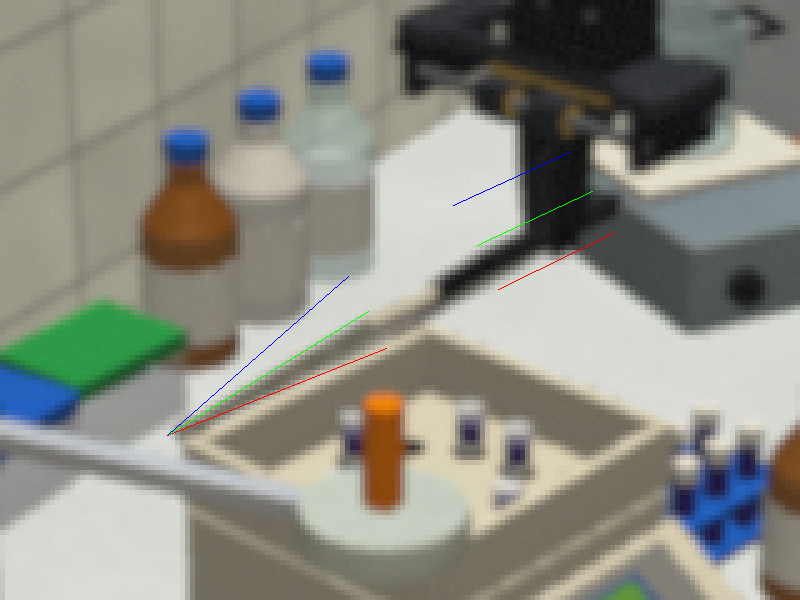

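The overlay puts the lid near the green 0.70 line, perhaps slightly under (about 0.67). A small nudge up centres it.

Emit:
jog_arm([
  {"turn": [0,0,0],"slide": [1,0,2],"claw": 0},
  {"turn": [0,0,0],"slide": [1,0,2],"claw": 0},
  {"turn": [0,0,0],"slide": [0,0,0],"claw": 0},
  {"turn": [0,0,0],"slide": [0,0,0],"claw": 0},
  {"turn": [0,0,0],"slide": [0,0,0],"claw": 0},
])

```text
t: 12.6
eef_pos: [533.4, 4.2, 296.5]
tcp_rot: [3.141, 0.0, 1.404]
ft_force: [2.3, 0.9, -5.9]
opening: 0.14
grip_force: 30.0
```

Run:
```python
from h import *
t=state();print(t["eef_pos"],t["ft_force"],t["opening"],t["grip_force"])
print(job_done())
```

```text
[533.42823114   4.23988019 296.50014429] [ 2.33695572  0.88338129 -5.90468625] 0.1398704074050259 30.036076605319977
the job is handed in; nothing more can be done
None
```

I swung the lamp's head clear of the reactor, then lifted the lid by its bar and handed the job in at 12.6 s with the fingers still holding it at an estimated 40° open (about 0.69 rad); no verdict came back.

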